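# Fetch the rear egg gauge from a crowded hook

## Robot

A 6-joint arm with a two-finger parallel gripper is mounted at the origin on the work surface. World frame = base frame: x ahead of the robot, y to its left, z up, the work surface at z = 0. Lengths are in mm, angles in rad, forces in N, time in s.
With the tool pointing down it reaches from about 350 to 1000 mm from the base axis. Payload 7.1 kg.
Tool frame: the origin (TCP) lies at the centre of the arm's flange, where the gripper is bolted on; the fingertips stand 173 mm ahead of it and the grasp point (between the pads) lies ctrl.grasp_offset ahead of it (ctrl.grasp_offset is the distance from the TCP to the grasp point, in mm); x points along the fingers, y is the direction in which the jaws open and shut, and the axes are right-handed (so a half turn about x gives the same grasp; the last joint's range is limited). The gripper opens to 85 mm and grips with 20 to 120 N. Pads are 22 mm wide; open, the fingers measure 114 mm over their backs; the gripper's body (76 mm by 85 mm) begins 54 mm behind the grasp point. The pads swing forward as they close: fully open they stand 13 mm farther back than shut.
Start: joints at [-1.263, 0.423, 1.63, -0, 1.089, -0.019], TCP at [200.651, -591.9, 404.719] pointing down, gripper open.
Joint ranges: [-3, 3], [-0.9, 2.11], [0.09, 2.58], [-1.31, 4.45], [0.11, 2.69], [-2.54, 2.54]. Speed limits (rad/s): [2.39, 2.39, 3.01, 3.14, 3.14, 3.14].

## Interface

Orientations are given as a rotation vector (axis times angle).
In Python, from plant import state, grab_frame, job, ctrl gives the robot as it stands.
- The arm moves only by the shell command python3 -m handwheel 'ROWS' [FORCE]. ROWS is JSON, a list of rows, each a list of 7 numbers: the opening, from 0 (shut) to 1 (fully open), then the shift along the tool's x, y, z in units of 25 mm (1.0 is 25 mm), then the turn, a rotation vector about the tool's x, y, z in units of 5 degrees (1.0 is 5 degrees). In form: [[fingers, x, y, z, rx, ry, rz], ...]. A call has exactly 8 rows; each row is the pose to reach, as a shift and turn from the pose commanded when the call began, along the tool's axes at that moment; what a row does not reach only later rows make up. A row lasts 1/12 s, in which the tool goes at most 41.7 mm and 7.16 degrees, less where a joint would pass 70% of its speed; a pose out of reach is approached as far as the arm can. A call with a gripper value outside its range is refused whole. The fingers move at their own pace and stop on an object; FORCE is the grip in N (left out, the last holds). Time passes only in rows, so rows that repeat a pose let the fingers close, or fill a call up. It gives the time, the measured TCP pose, the force and the opening at its end, in the units of the state.
- state(): the state, without advancing time (a new reading comes with each control period).
- grab_frame(name): name is "scene" or "side" or "wrist"; returns a dict with "pixels" (480x640x3 uint8, red, green, blue), "K" (3x3 intrinsics, pixels), "D" ([k1, k2, p1, p2, k3] as OpenCV has them; the pictures are not rectified), "camera_from_world" (4x4, takes a point from world to camera coordinates). Camera axes: x right, y down, z forward; pixel columns grow to the right and rows downward; lengths in mm; the calibration is good to about 2 mm. A picture is of the moment at which its call begins. There is no depth.
- job.hand_in(): hands the job in, once; it reports no verdict.
The state is a dict: "clock": time; "q": joint angles; "joint_vel": joint speeds; "joint_efforts": joint torques, N m; "tool_pos": TCP position; "tcp_rot": TCP orientation; "contact_force": force on the tool from outside, world axes, zero at the start; "ft_torque": the same for the moment, N m; "grip_width": finger opening in mm.
Only numpy, scipy, OpenCV 4.12 (cv2) and the standard library are available. Lean on these libraries where they do the work, as an engineer would, in place of code of your own. Each camera call takes 0.05 s, during which the arm holds its last target. There are 200 camera calls.

## Task

Set up the sizing block for grading large eggs: the widest egg gauge hangs at the back of the crowded hook, so first move the two gauges in front of it over to the empty spare hook and leave them hanging there. Then take the wide gauge off and stand it upright in the slot of the wooden block, its foot fully down. Drop none of the gauges and leave the jars, bowl and cup where they are.

Things in the scene. Friction and masses are not known exactly. Their poses are not given: they have to be found in the camera images.
- wide_gauge: flat egg gauge, 165 mm tall, 0.12 kg: foot 60 wide (y) x 6 thick (x) x 26 mm high (z), wire hoop of inner diameter 54 mm, hanging eye, then grey grip block 28 wide (y) x 16 thick (x), z = 135 to 165 mm. Origin: centre of foot's underside; z up, x through the thickness, y across the width. Same either way round. This is the widest gauge, rearmost on the crowded hook (nearest the post).
- narrow_gauge: flat egg gauge, 165 mm tall, 0.12 kg: foot 60 wide (y) x 6 thick (x) x 26 mm high (z), wire hoop of inner diameter 40 mm, hanging eye, then grey grip block 28 wide (y) x 16 thick (x), z = 135 to 165 mm. Origin: centre of foot's underside; z up, x through the thickness, y across the width. Same either way round. One of the two front gauges; which of the two is foremost varies.
- medium_gauge: flat egg gauge, 165 mm tall, 0.12 kg: foot 60 wide (y) x 6 thick (x) x 26 mm high (z), wire hoop of inner diameter 47 mm, hanging eye, then grey grip block 28 wide (y) x 16 thick (x), z = 135 to 165 mm. Origin: centre of foot's underside; z up, x through the thickness, y across the width. Same either way round. One of the two front gauges; which of the two is foremost varies.
- wide_gauge_eye (a point): centre of the wide gauge's hanging eye, 114 mm above its foot; axes as the gauge. Round wire eye in the gauge's plane, inner diameter 34 mm, wire 6 mm. Hanging, it lies 13 mm below the prong's axis; raise it about 19 mm to pass the tip
- narrow_gauge_eye (a point): centre of the narrow gauge's hanging eye, 114 mm above its foot; axes as the gauge. Round wire eye in the gauge's plane, inner diameter 34 mm, wire 6 mm. Hanging, it lies 13 mm below the prong's axis; raise it about 19 mm to pass the tip
- medium_gauge_eye (a point): centre of the medium gauge's hanging eye, 114 mm above its foot; axes as the gauge. Round wire eye in the gauge's plane, inner diameter 34 mm, wire 6 mm. Hanging, it lies 13 mm below the prong's axis; raise it about 19 mm to pass the tip
- full_hook: fixed steel hook stand, the crowded one. Origin on the bench below the middle of its prong, which lies along x. Post at x = +85 mm, 8 mm thick, no higher than the prong, on a foot 70 mm square and 12 mm high. Three gauges hang on it, about 34 mm from one to the next, each turned a little from square.
- spare_hook: fixed steel hook stand, the empty spare one. Origin on the bench below the middle of its prong, which lies along x. Post at x = +85 mm, 8 mm thick, no higher than the prong, on a foot 70 mm square and 12 mm high. Same shape as the crowded one.
- full_hook_prong (a point): middle of the crowded hook's prong, on its axis, 200 mm above the bench; x along it towards the post, z up. Level round bar, 8 mm thick, from x = +85 mm (post) to x = -70 mm; there the free end, towards the robot, turns up: the tip ends at x = -84 mm and 16 mm above the axis
- spare_hook_prong (a point): middle of the spare hook's prong, on its axis, 200 mm above the bench; x along it towards the post, z up. Level round bar, 8 mm thick, from x = +85 mm (post) to x = -70 mm; there the free end, towards the robot, turns up: the tip ends at x = -84 mm and 16 mm above the axis
- block: fixed wooden sizing block, 50 mm (x) by 90 mm (y) by 32 mm high, origin at the centre of its underside; slot in its top along y, 68 mm long, 10 mm wide (x), 24 mm deep with a 2 mm chamfer, centred. A seated gauge has its origin at the slot's floor and its y along the slot's.
- slot (a point): centre of the slot's floor in the block, 8 mm above the bench; axes as the block
- tall_jar: loose bystander: slim brown bottle, 44 mm diameter, 150 mm high, origin at its underside
- short_jar: loose bystander: slim white jar, 44 mm diameter, 120 mm high, origin at its underside
- bowl: loose bystander: terracotta bowl, 100 mm diameter, 45 mm high, origin at its underside
- cup: loose bystander: white cup, 70 mm diameter, 75 mm high, origin at its underside

How it is judged:
By the outcome, as a careful person would: the job done as asked, in the order asked, and still so for the second after the job is handed in, with the robot touching nothing.
It also fails if it takes over 72 s, if anything falls off the work surface, if the arm or the gripper's body presses on something with over 40 N, if the wrist force passes 120 N, or if a joint passes its speed limit or range.

## Working session

There is one attempt and no reset: what is moved stays moved. The work goes in short steps, Python scripts to look and compute and a shell command to move; the robot and the scene stay as the last step left them, time stands still between calls to the robot, and variables do not carry over. Pictures are saved under pics/ and viewed, about 8 in all and at most 12, crops included, and the job is handed in when it is done.

```bash
ls; mkdir -p pics; python3 - <<'E'
from plant import state, grab_frame, job, ctrl
import cv2,numpy as np
print(state(), ctrl.grasp_offset)
for n in ["scene","side"]:
    f=grab_frame(n); np.savez(f"pics/{n}0.npz",**{k:np.array(v) for k,v in f.items()})
    cv2.imwrite(f"pics/{n}0.png",f["pixels"][:,:,::-1])
    M=np.array(f["camera_from_world"]);print(n,np.round(-M[:3,:3].T@M[:3,3]),np.round(M[2,:3],2),f["K"][0],f["D"])
E
```

```text
pics
{'clock': 0.0, 'q': array([-1.26302028e+00,  4.23852266e-01,  1.63071642e+00, -1.36708203e-05,
        1.08861242e+00, -1.90127896e-02]), 'joint_vel': array([ 0.00090596,  0.00065097,  0.00126648,  0.00028185, -0.00015497,
       -0.00056848]), 'joint_efforts': array([ 1.72401375e-03, -5.57389033e+01, -2.81740808e+01, -1.07295809e-04,
        7.31135078e-03,  5.45072851e-06]), 'tool_pos': array([ 200.55421187, -591.64086215,  403.92796673]), 'tcp_rot': array([ 2.04496563,  0.33881676, -2.04546421]), 'contact_force': array([-0.4081343 ,  0.46908273, -0.26678431]), 'ft_torque': array([ 0.02133929, -0.02143553, -0.0125653 ]), 'grip_width': 85.15315337483736} 154.70000000000002
scene [1406. -349.  801.] [-0.74  0.3  -0.6 ] [593.2277307    0.         333.18228008] [-0.19486261  0.          0.          0.          0.        ]
side [116. 790. 655.] [ 0.43 -0.76 -0.49] [529.29235243   0.         329.53171857] [-0.15951619  0.          0.          0.          0.        ]
```

View pics/scene0.png

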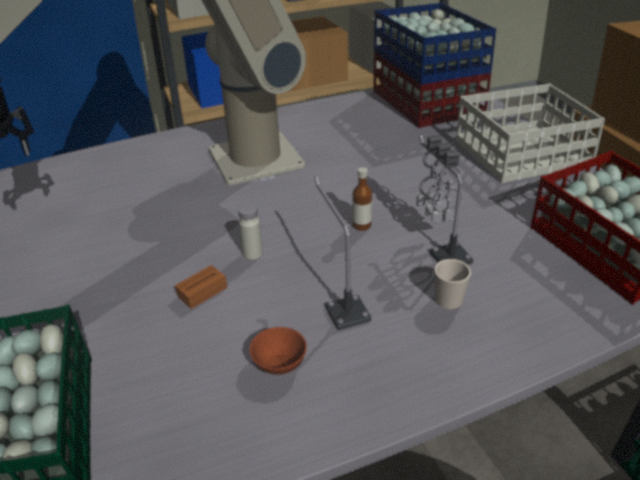

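View pics/side0.png

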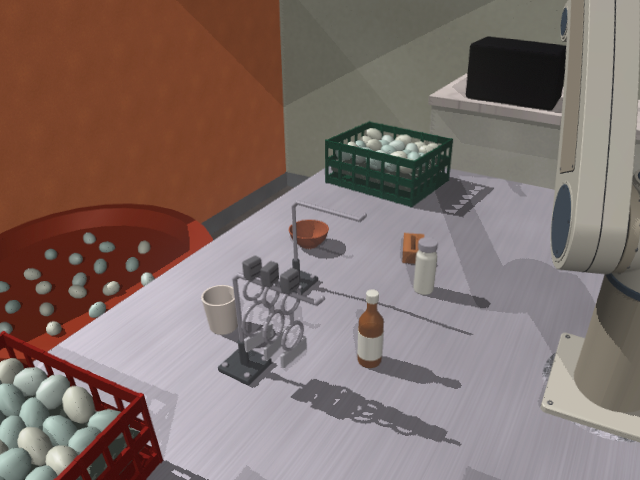

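Scene: block (201,287), spare hook post top (347,228), tip (318,180); full hook tip (424,138), post base (453,250). Side: grips (252,267), (270,272), (290,280), full tip (320,298); spare post top (294,206), tip (365,215). Next: an enlarged composite for precise pixels.

```bash
cat > h.py <<'E'
import numpy as np,cv2
def load(n):
    f=np.load(f"pics/{n}.npz");return {k:f[k] for k in f}
def snap(n,tag):
    from plant import grab_frame
    f=grab_frame(n);f={k:np.array(v) for k,v in f.items()};np.savez(f"pics/{tag}.npz",**f);return f
def ray(f,uv):
    p=cv2.undistortPoints(np.array([[uv]],float),f["K"],f["D"])[0,0]
    M=f["camera_from_world"];R=M[:3,:3]
    d=R.T@np.array([p[0],p[1],1]);return -R.T@M[:3,3],d/np.linalg.norm(d)
def onz(f,uv,z):
    c,d=ray(f,uv);return c+d*(z-c[2])/d[2]
def tri(*a):
    A=np.zeros((3,3));b=np.zeros(3);rs=[ray(f,uv) for f,uv in a]
    for c,d in rs:
        P=np.eye(3)-np.outer(d,d);A+=P;b+=P@c
    x=np.linalg.solve(A,b);return x,[float(np.round(np.linalg.norm((np.eye(3)-np.outer(d,d))@(x-c)),1)) for c,d in rs]
def proj(f,X):
    M=f["camera_from_world"];r=cv2.Rodrigues(M[:3,:3])[0]
    return cv2.projectPoints(np.array(X,float).reshape(-1,1,3),r,M[:3,3],f["K"],f["D"])[0][:,0]
def crop(f,x,y,w,h,s):
    return cv2.resize(f["pixels"][y:y+h,x:x+w,::-1],None,fx=s,fy=s,interpolation=cv2.INTER_CUBIC)
E
python3 - <<'E'
from h import *
a=load("scene0");b=load("side0")
t=np.hstack([crop(a,410,125,80,150,4),crop(b,210,250,120,150,4)])
cv2.imwrite("pics/c1.png",t[:600,:800])
t=np.hstack([crop(a,165,170,215,160,2),crop(b,280,190,180,160,2)])
cv2.imwrite("pics/c2.png",t)
print("full tip",tri((a,(424,138)),(b,(320,298))))
print("spare tip",tri((a,(318,179)),(b,(365,215))))
print("spare top",tri((a,(347,228)),(b,(294,206))))
print("full top",tri((a,(459,173)),(b,(237,278))))
print("block top",onz(a,(201,281),32))
for n,uv in dict(bottle=(362,228),wjar=(252,256),bowl=(277,370),cup=(450,305),fullbase=(453,250),sparebase=(347,313)).items(): print(n,onz(a,uv,0).round())
E
```

```text
full tip (array([436.18034833, 260.92829591, 211.10679133]), [2.2, 2.2])
spare tip (array([496.58366934,  -7.46331138, 210.78873306]), [2.4, 2.4])
spare top (array([651.62265684, -11.29194826, 195.14616889]), [3.3, 3.3])
full top (array([581.49955694, 261.71651448, 200.93194329]), [2.5, 2.5])
block top [ 485.86171356 -259.62691307   32.        ]
bottle [418. 127.   0.]
wjar [ 412. -134.    0.]
bowl [ 737. -187.    0.]
cup [720. 174.   0.]
fullbase [574. 273.   0.]
sparebase [656. -18.   0.]
```

View pics/c1.png

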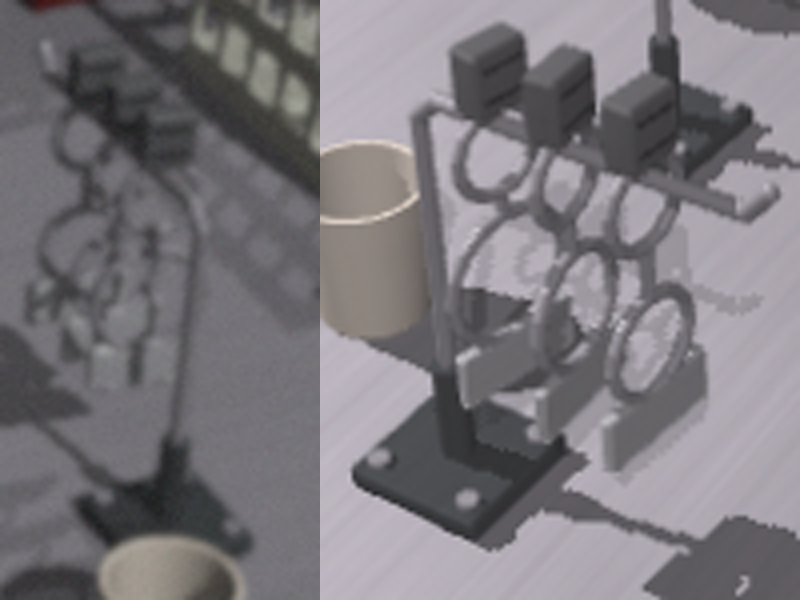

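View pics/c2.png

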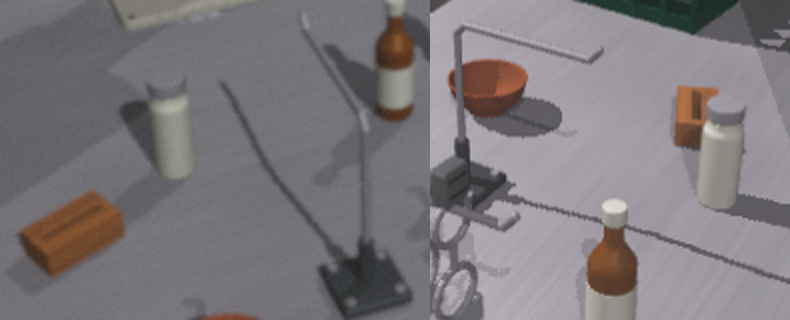

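Composite shows three gauges squarely readable in side view (grip tops ≈ (252.5,259.5), (270,264.5), (290,271.7)), front one medium or narrow; the feet and block edges are clear. Compute hook axes, grips, block and tool axes.

```bash
python3 - <<'E'
from h import *
from plant import state
a=load("scene0");b=load("side0")
print("R tool cols\n",cv2.Rodrigues(state()["tcp_rot"])[0].round(3))
print("fullfoot",onz(a,(450.7,255),12).round(),onz(b,(244.5,365.5),12).round())
print("sparefoot",onz(a,(347,312),12).round())
for s,d in (((435,137.5),(252.5,259.5)),((443.7,146),(270,264.5)),((452.5,155),(290,271.7))):
  print("grip",onz(b,d,238).round(1), onz(a,s,238).round(1))
for p in ((424,136),): print("tip216",onz(a,p,216))
print("tips side",onz(b,(322,296),214).round(),onz(b,(365,215),214).round(), onz(a,(318,178),214).round(),onz(a,(423,138),214).round())
# slot ends in scene c2: (45,238),(103,205)
e=[onz(a,(165+x/2,170+y/2),32) for x,y in ((45,238),(103,205))];d=e[1]-e[0];print("slot",e,np.mean(e,0).round(),np.linalg.norm(d),np.degrees(np.arctan2(d[1],d[0])))
e=[onz(a,(165+x/2,170+y/2),32) for x,y in ((23,237),(93,194),(123,223),(45,247))];print(np.round(e),np.mean(e,0).round())
f=snap("wrist","w0");M=f["camera_from_world"];print("wrist cam",-M[:3,:3].T@M[:3,3],M[:3,:3].round(2),f["K"][0])
E
```

```text
R tool cols
 [[-0.     0.321 -0.947]
 [ 0.001 -0.947 -0.321]
 [-1.    -0.001 -0.   ]]
fullfoot [599. 250.  12.] [591. 262.  12.]
sparefoot [665. -21.  12.]
grip [555.7 254.9 238. ] [490.2 255.6 238. ]
grip [524.2 253.6 238. ] [528.8 252.5 238. ]
grip [487.2 255.6 238. ] [567.3 248.7 238. ]
tip216 [438.8839453  261.24737545 216.        ]
tips side [433. 256. 214.] [494.  -5. 214.] [502.  -7. 214.] [443. 257. 214.]
slot [array([ 498.55613222, -290.0911442 ,   32.        ]), array([ 472.9688891 , -224.24844167,   32.        ])] [ 486. -257.   32.] 70.63970899181815 111.23670771511162
[[ 488. -310.   32.]
 [ 452. -229.   32.]
 [ 508. -213.   32.]
 [ 512. -293.   32.]] [ 490. -261.   32.]
wrist cam [ 266.79783394 -570.49815348  375.04250237] [[ 0.32 -0.95 -0.  ]
 [-0.91 -0.31  0.27]
 [-0.26 -0.09 -0.96]] [424.76742565   0.         313.23231646]
```

```bash
M="python3 -m handwheel"
$M '[[1,-0.6,-1.2,-0.9,0,0,0],[1,-1.2,-2.4,-1.8,0,0,0],[1,-1.8,-3.6,-2.7,0,0,0],[1,-2.4,-4.8,-3.6,0,0,0],[1,-3,-6,-4.5,0,0,0],[1,-3,-7.2,-5.4,0,0,0],[1,-3,-8.4,-6.3,0,0,0],[1,-3,-9.5,-7.2,0,0,0]]' 40
$M '[[1,0,-1.2,-0.9,0,0,0],[1,0,-2.4,-1.8,0,0,0],[1,0,-3.6,-2.7,0,0,0],[1,0,-4.8,-3.6,0,0,0],[1,0,-6,-4.5,0,0,0],[1,0,-7.2,-5.4,0,0,0],[1,0,-8.4,-6.3,0,0,0],[1,0,-9.5,-7.2,0,0,0]]'
$M '[[1,0,-1.2,-0.9,0.5,0,0],[1,0,-2.4,-1.8,1,0,0],[1,0,-3.6,-2.7,1.5,0,0],[1,0,-4.8,-3.6,2,0,0],[1,0,-6,-4.5,2.6,0,0],[1,0,-7.2,-5.4,3.2,0,0],[1,0,-8.4,-6.3,3.74,0,0],[1,0,-9.5,-7.2,3.74,0,0]]'
python3 - <<'E'
from h import *
from plant import state
s=state();print(s["clock"],s["tool_pos"].round(1),cv2.Rodrigues(s["tcp_rot"])[0].round(3).tolist())
f=snap("wrist","w1");cv2.imwrite("pics/w1.png",f["pixels"][:,:,::-1])
E
```

```text
clock: 0.82
tool_pos: [294.8, -307.2, 479.9]
tcp_rot: [2.045, 0.336, -2.044]
contact_force: [0.9, -0.0, -0.2]
grip_width: 85.7
clock: 1.48
tool_pos: [388.9, -24.4, 479.8]
tcp_rot: [2.045, 0.337, -2.044]
contact_force: [0.3, -0.4, 0.2]
grip_width: 85.4
clock: 2.15
tool_pos: [483.3, 258.4, 479.5]
tcp_rot: [-2.22, 0.002, 2.221]
contact_force: [0.7, 0.0, -0.4]
grip_width: 85.5
2.15 [483.3 258.4 479.5] [[-0.0, -0.001, -1.0], [-0.0, -1.0, 0.001], [-1.0, 0.0, 0.0]]
```

View pics/w1.png

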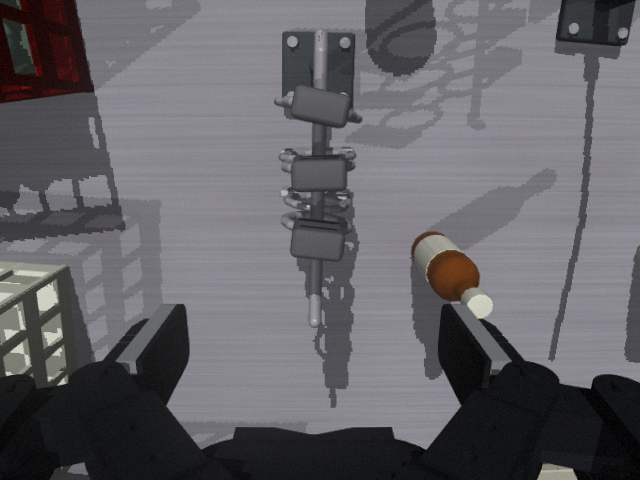

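Wrist view: grips at (318,241), (319,173), (322,106), prong tip (314,322), post (320,35); front turned a few degrees, rear about 10°. Now segment the top faces.

```bash
python3 - <<'E'
from h import *
f=load("w1");px=f["pixels"];
print("tip",onz(f,(314,320),216).round(1),"prong mid",onz(f,(316,285),204).round(1),onz(f,(318,140),204).round(1),"post",onz(f,(320,38),204).round(1))
g=px.max(2).astype(int)
for n,(u,v) in dict(front=(318,241),mid=(319,173),rear=(322,106)).items():
    print(n,px[v,u],px[v+8,u],px[v-8,u],px[v+18,u])
    ref=px[v,u].astype(int);m=(np.abs(px.astype(int)-ref).max(2)<9).astype(np.uint8)
    m=cv2.morphologyEx(m,cv2.MORPH_OPEN,np.ones((5,5)))
    k,l,st,_=cv2.connectedComponentsWithStats(m);i=l[v,u]
    c=cv2.findContours((l==i).astype(np.uint8),cv2.RETR_EXTERNAL,cv2.CHAIN_APPROX_NONE)[0][0]
    box=cv2.boxPoints(cv2.minAreaRect(c));w=np.array([onz(f,p,238) for p in box])[:,:2]
    d=[w[1]-w[0],w[2]-w[1]];L=[np.linalg.norm(x) for x in d];y=d[int(np.argmax(L))];y=y*np.sign(y[1])
    print("  centre",w.mean(0).round(1),"size",np.round(L,1),"yaw",np.degrees(np.arctan2(-y[0],y[1])).round(1),"px",np.round(box.mean(0)))
E
```

```text
tip [433.9 256.9 216. ] prong mid [451.9 255.6 204. ] [540.3 254.6 204. ] post [594.2 253.7 204. ]
front [91 90 95] [88 91 93] [ 96  97 102] [53 53 57]
  centre [489.4 255.6] size [24.3 13.1] yaw -0.0 px [316. 243.]
mid [90 92 96] [86 86 90] [93 94 98] [57 57 59]
  centre [525.9 255. ] size [23.5 12. ] yaw 3.2 px [318. 173.]
rear [89 90 94] [83 83 88] [96 96 99] [44 45 47]
  centre [557.8 254.3] size [24.3 12.5] yaw 0.0 px [320. 106.]
```

```bash
python3 - <<'E'
from h import *
f=load("w1");px=f["pixels"];g=cv2.medianBlur(cv2.cvtColor(px,cv2.COLOR_RGB2GRAY),5)
for n,(u,v) in dict(front=(318,241),mid=(319,173),rear=(322,106)).items():
    m=((g>72)&(g<112)).astype(np.uint8);m=cv2.morphologyEx(m,cv2.MORPH_OPEN,np.ones((13,13)))
    l=cv2.connectedComponents(m)[1]
    c=cv2.findContours((l==l[v,u]).astype(np.uint8),cv2.RETR_EXTERNAL,cv2.CHAIN_APPROX_NONE)[0][0]
    r=cv2.minAreaRect(c);box=cv2.boxPoints(r)
    # PCA on pixels mapped to plane
    ys,xs=np.where(l==l[v,u]);P=np.array([onz(f,p,238)[:2] for p in zip(xs[::3],ys[::3])])
    w,V=np.linalg.eigh(np.cov(P.T));y=V[:,1]*np.sign(V[1,1])
    print(n,P.mean(0).round(1),"sd*sqrt12",np.sqrt(12*w).round(1),"yaw",np.degrees(np.arctan2(-y[0],y[1])).round(1),box.round().tolist())
cv2.imwrite("pics/w1c.png",crop(f,270,70,100,200,3))
E
```

```text
front [489.2 256.4] sd*sqrt12 [14.1 25.5] yaw -4.1 [[290.0, 255.0], [292.0, 228.0], [341.0, 232.0], [339.0, 258.0]]
mid [525.7 255.5] sd*sqrt12 [13.7 26.1] yaw 1.1 [[291.0, 160.0], [343.0, 160.0], [343.0, 187.0], [291.0, 187.0]]
rear [559.2 254.3] sd*sqrt12 [13.5 24.9] yaw -10.6 [[289.0, 113.0], [296.0, 82.0], [349.0, 93.0], [343.0, 124.0]]
```

View pics/w1c.png

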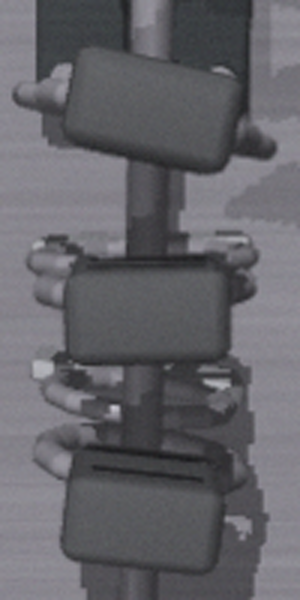

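Front block yaw ≈ −4°, mid ≈ +1°, rear ≈ −11°; all blocks clear of each other. Descend on the front gauge and grip.

```bash
M="python3 -m handwheel"
$M '[[1,0.8,0.12,-0.24,0.8,0,0],[1,1.6,0.12,-0.24,0.8,0,0],[1,2.4,0.12,-0.24,0.8,0,0],[1,3.2,0.12,-0.24,0.8,0,0],[1,3.8,0.12,-0.24,0.8,0,0],[1,4.06,0.12,-0.24,0.8,0,0],[1,4.06,0.12,-0.24,0.8,0,0],[0.4,4.06,0.12,-0.24,0.8,0,0]]' 60
$M '[[0,0,0,0,0,0,0],[0,0,0,0,0,0,0],[0,0,0,0,0,0,0],[0,0,0,0,0,0,0],[0,0,0,0,0,0,0],[0,0,0,0,0,0,0],[0,0,0,0,0,0,0],[0,0,0,0,0,0,0]]'
```

```text
clock: 2.87
tool_pos: [489.5, 253.3, 378.4]
tcp_rot: [-2.186, 0.076, 2.186]
contact_force: [0.1, -0.9, 0.2]
grip_width: 75.5
clock: 3.53
tool_pos: [489.8, 253.6, 379.0]
tcp_rot: [-2.188, 0.075, 2.183]
contact_force: [1.3, 2.3, 5.0]
grip_width: 27.2
```

```bash
M="python3 -m handwheel"
$M '[[0,-0.4,0,0,0,0,0],[0,-0.78,0,0,0,0,0],[0,-0.78,0,0,0,0,0],[0,-0.78,0.02,0.6,0,0,0],[0,-0.78,0.04,1.2,0,0,0],[0,-0.78,0.06,1.8,0,0,0],[0,-0.78,0.07,2.1,0,0,0],[0,-0.78,0.07,2.1,0,0,0]]' 60
python3 - <<'E'
from h import *
f=snap("side","s1");g=snap("wrist","w2")
t=np.hstack([crop(f,220,230,130,150,3),crop(g,220,60,180,225,2)])
cv2.imwrite("pics/s1.png",t)
E
```

```text
clock: 4.2
tool_pos: [435.5, 254.9, 397.6]
tcp_rot: [-2.185, 0.076, 2.188]
contact_force: [-0.5, -0.4, -0.9]
grip_width: 27.1
```

View pics/s1.png

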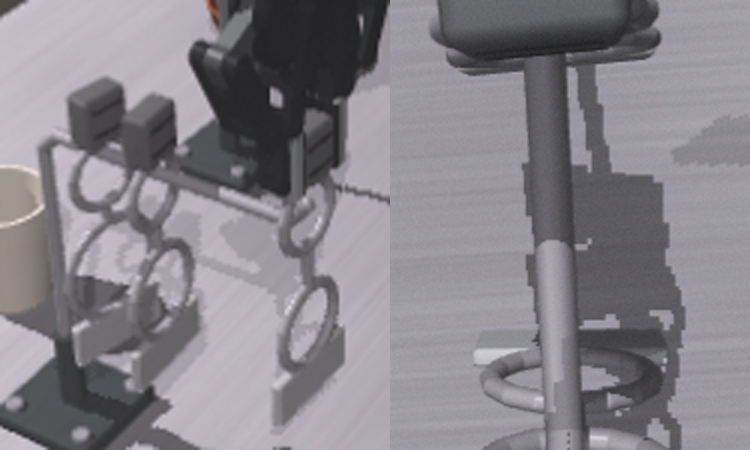

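Gauge's eye is at the tip, held straight, no contact. Clear the tip, lift, and go for a wrist look at the spare hook from beside it.

```bash
M="python3 -m handwheel"
$M '[[0,0,0,0.8,0,0,0],[0,0,0,1.6,0,0,0],[0,-0.2,0,1.6,0,0,0],[0,-1.4,0,1.6,0,0,0],[0,-2.6,0,1.6,0,0,0],[0,-3.8,0,1.6,0,0,0],[0,-5,0,1.6,0,0,0],[0,-5.7,0,1.6,0,0,0]]' 60
$M '[[0,0,1.1,-0.5,0,0,0],[0,0,2.2,-1.2,0,0,0],[0,0,3.3,-2.3,0,0,0],[0,0,4.4,-3.4,0,0,0],[0,0,5.5,-4.5,0,0,0],[0,0,6.3,-5.6,0,0,0],[0,0,6.64,-6.48,0,0,0],[0,0,6.64,-6.48,0,0,0]]' 60
python3 - <<'E'
from h import *
g=snap("wrist","w3");cv2.imwrite("pics/w3.png",g["pixels"][:,:,::-1])
E
```

```text
clock: 4.97
tool_pos: [398.2, 258.1, 544.2]
tcp_rot: [-2.19, 0.073, 2.18]
contact_force: [0.6, 0.8, -0.0]
grip_width: 27.2
clock: 5.63
tool_pos: [551.0, 78.3, 540.3]
tcp_rot: [-2.187, 0.081, 2.182]
contact_force: [-0.2, -0.4, -0.8]
grip_width: 27.1
```

View pics/w3.png

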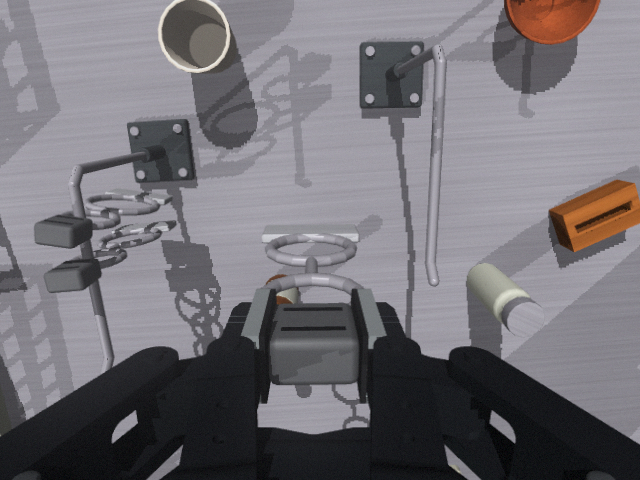

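Spare prong runs from post top (440,52) to tip (434,282); slot spans roughly (574,237)–(631,208); held gauge (grip at (313,345)) hangs straight.

```bash
python3 - <<'E'
from h import *
f=load("w3")
print("tip",onz(f,(434,281),216).round(1))
px=f["pixels"];g=cv2.cvtColor(px,cv2.COLOR_RGB2GRAY).astype(float)
P=[]
for v in (90,110,130,150,170,190,210,230,250):
    r=np.abs(np.diff(cv2.GaussianBlur(g,(5,5),0)[v,420:456]));
    print(v,g[v,424:450:2].astype(int)) if v in(110,230) else 0
for uv in ((439,90),(432.5,230),(440,58)): P.append(onz(f,uv,202)); print(P[-1].round(1))
d=P[0]-P[1];print("yaw",np.degrees(np.arctan2(d[1],d[0])))
e=[onz(f,u,32) for u in ((574,237),(631,208))];d=e[1]-e[0];print("slot",np.round(e,1),np.mean(e,0).round(1),np.linalg.norm(d),np.degrees(np.arctan2(d[1],d[0])))
E
```

```text
tip [497.2  -9.6 216. ]
110 [154 155 156 155 145 120 126 141 137 122 131 157 155]
230 [151 122 127 166 169 158 124 147 154 155 154 160 156]
[633.6 -16.7 202. ]
[532.8 -12.1 202. ]
[654.6 -17.4 202. ]
yaw -2.6066039016185965
slot [[ 463.7 -229.2   32. ]
 [ 494.6 -296.    32. ]] [ 479.1 -262.6   32. ] 73.66047278406562 -65.17208167848476
```

```bash
M="python3 -m handwheel"
$M '[[0,0,0.8,0.9,0,0,0],[0,0,1.7,1.9,0,0,0],[0,0,2.6,2.9,0,0,0],[0,0,3.4,3.8,0,0,0],[0,0,3.7,4.19,0,0,0],[0,0,3.7,4.19,0,0,0],[0,0,3.7,4.19,0,0,0],[0,0,3.7,4.19,0,0,0]]' 60
$M '[[0,1,0,0,0,0,0],[0,2.2,0,0,0,0,0],[0,3.4,0,0,0,0,0],[0,4.6,0,0,0,0,0],[0,5.4,0,0,0,0,0],[0,5.7,0,0,0,0,0],[0,5.7,0,0,0,0,0],[0,5.7,0,0,0,0,0]]' 60
```

```text
clock: 6.35
tool_pos: [436.9, -3.4, 540.7]
tcp_rot: [-2.188, 0.075, 2.185]
contact_force: [0.1, 0.3, -0.6]
grip_width: 26.8
clock: 7.02
tool_pos: [437.1, -3.5, 398.1]
tcp_rot: [-2.187, 0.075, 2.186]
contact_force: [0.3, -0.2, -1.8]
grip_width: 27.0
```

```bash
M="python3 -m handwheel"
$M '[[0,0,0.17,-0.35,0,0,0],[0,0,0.17,-0.73,0,0,0],[0,0,0.15,-1.4,0,0,0],[0,0,0.14,-2.1,0,0,0],[0,0,0.11,-2.8,0,0,0],[0,0,0.09,-3.5,0,0,0],[0,0,0.07,-4.13,0,0,0],[0,0,0.07,-4.13,0,0,0]]' 60
python3 - <<'E'
from h import *
f=snap("side","s2");g=snap("scene","sc2")
t=np.hstack([crop(f,280,180,130,150,3),crop(g,290,150,100,150,3)])
cv2.imwrite("pics/s2.png",t)
E
```

```text
clock: 7.68
tool_pos: [542.7, -13.2, 399.3]
tcp_rot: [-2.192, 0.076, 2.18]
contact_force: [0.3, -0.7, -0.9]
grip_width: 27.1
```

View pics/s2.png

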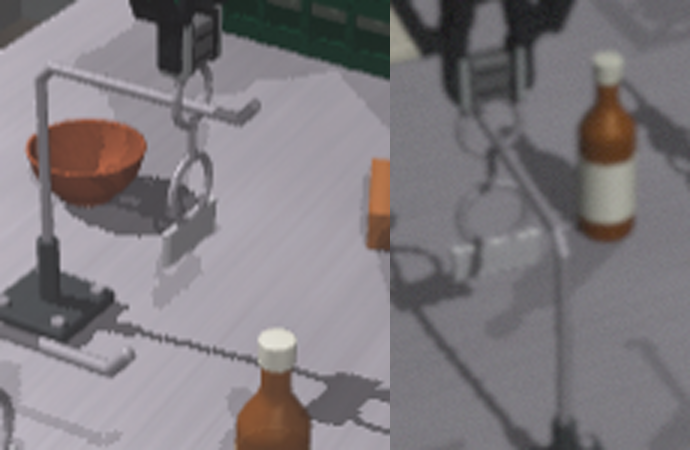

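```bash
M="python3 -m handwheel"
$M '[[0,0,-0.01,-0.6,0,0,0],[0,0,-0.03,-1.2,0,0,0],[0,0,-0.05,-1.8,0,0,0],[0,0,-0.06,-2.4,0,0,0],[0,0,-0.06,-2.72,0,0,0],[0,0.4,-0.06,-2.72,0,0,0],[0,0.76,-0.06,-2.72,0,0,0],[0,0.76,-0.06,-2.72,0,0,0]]' 60
```

```text
clock: 8.45
tool_pos: [606.5, -16.0, 378.5]
tcp_rot: [-2.187, 0.076, 2.185]
contact_force: [1.3, 0.4, 5.5]
grip_width: 27.4
```

```bash
M="python3 -m handwheel"
$M '[[0.5,0,0,0,0,0,0],[0.7,0,0,0,0,0,0],[0.9,0,0,0,0,0,0],[1,0,0,0,0,0,0],[1,0,0,0,0,0,0],[1,0,0,0,0,0,0],[1,-0.8,0,0,0,0,0],[1,-1.8,0,0,0,0,0]]' 60
$M '[[1,-1.4,0,0,0,0,0],[1,-2.8,0,0,0,0,0],[1,-2.8,0,1,0,0,0],[1,-2.8,0,2,0,0,0],[1,-2.8,0,3,0,0,0],[1,-2.8,0,3,0,0,0],[1,-2.8,0,3,0,0,0],[1,-2.8,0,3,0,0,0]]' 60
python3 - <<'E'
from h import *
g=snap("wrist","w4");cv2.imwrite("pics/w4.png",g["pixels"][:,:,::-1])
E
```

```text
clock: 9.12
tool_pos: [606.2, -16.0, 422.0]
tcp_rot: [-2.18, 0.076, 2.192]
contact_force: [0.7, 0.3, -0.5]
grip_width: 85.1
clock: 9.78
tool_pos: [532.6, -10.9, 494.1]
tcp_rot: [-2.188, 0.076, 2.185]
contact_force: [-0.3, 0.7, 0.1]
grip_width: 85.1
```

View pics/w4.png

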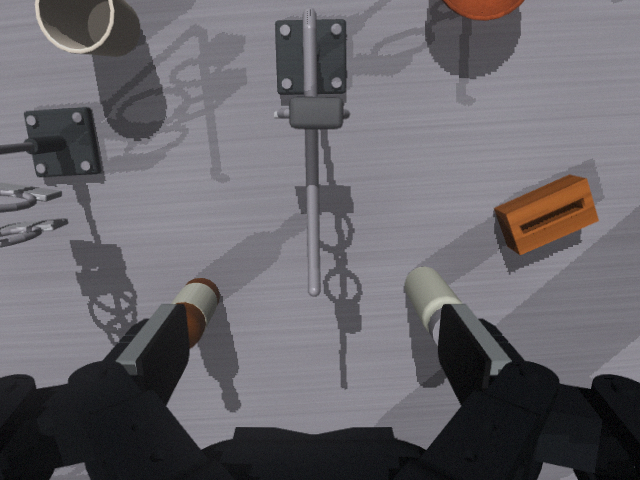

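Gauge 1 hangs on the spare prong (grip at (316,112)); block slot around (522,230)–(582,207), well lit. Measure the slot numerically from here.

```bash
python3 - <<'E'
from h import *
f=load("w4");px=f["pixels"];hsv=cv2.cvtColor(px,cv2.COLOR_RGB2HSV)
o=((hsv[:,:,1]>120)&(hsv[:,:,0]<20)).astype(np.uint8);o[:,:480]=0;o[:150]=0
v=hsv[:,:,2];print("V pct",np.percentile(v[o>0],[5,25,50,75,95]))
for s in range(520,590,12): print(s,v[205:250:3,s])
slot=(o>0)&(v<np.percentile(v[o>0],50)*.62)
# slot: dark blob inside hull near centre
hull=np.zeros_like(o);c=max(cv2.findContours(o,0,2)[0],key=cv2.contourArea);cv2.drawContours(hull,[c],-1,1,-1)
print("hull rect",cv2.minAreaRect(c))
k,l,st,ce=cv2.connectedComponentsWithStats(((hull>0)&(v<95)).astype(np.uint8))
for i in range(1,k):
    if st[i,4]>60:
        ys,xs=np.where(l==i);P=np.array([onz(f,p,31)[:2] for p in zip(xs,ys)]);w,V=np.linalg.eigh(np.cov(P.T));y=V[:,1]*np.sign(V[1,1])
        print(st[i],P.mean(0).round(1),np.sqrt(12*w).round(1),np.degrees(np.arctan2(-y[0],y[1])).round(1))
print("tip",onz(f,(314,292),216).round(1),"grip1",onz(f,(316,112),238).round(1))
E
```

```text
V pct [ 43. 110. 139. 153. 163.]
520 [121 145 163 167 159 153 152  73 137 158 159 142 142 138 142]
532 [160 164 163 156 150  86  48  83  98 161 135 138 141 143 151]
544 [165 160 143 122  42  79  92 162 116 140 140 141 149 133  78]
556 [157 141  43  43  99 151 138 138 139 146 145 154  78  78  79]
568 [ 55  42 101 123 152 135 139 144 144 152  83  79  81  79 135]
580 [ 54  99 159 136 142 139 139 150 100  83 117 115  76 144 143]
hull rect ((547.3262939453125, 213.38851928710938), (54.22505187988281, 98.65868377685547), 66.37062072753906)
[520 198  64  34 445] [ 487.2 -263.4] [ 8.5 71.7] 21.1
[495 209  25  46 327] [ 472.5 -215.2] [ 8.5 50.6] -66.4
tip [495.9  -9.9 216. ] grip1 [605.  -18.3 238. ]
```

```bash
M="python3 -m handwheel"
$M '[[1,0,-1.5,0.1,-0.2,0,0],[1,0,-3,0.2,-0.4,0,0],[1,0,-4.5,0.4,-0.6,0,0],[1,0,-6,0.5,-0.8,0,0],[1,0,-7.5,0.7,-1,0,0],[1,0,-9,0.9,-1,0,0],[1,0,-10.2,1,-1,0,0],[1,0,-10.56,1,-1,0,0]]' 60
$M '[[1,0,0,0,0,0,0],[1,0.5,0,0,0,0,0],[1,1.5,0,0,0,0,0],[1,1.5,0,0,0,0,0],[1,1.5,0,0,0,0,0],[1,1.5,0,0,0,0,0],[1,1.5,0,0,0,0,0],[1,1.5,0,0,0,0,0]]' 60
python3 - <<'E'
from h import *
f=snap("wrist","w5");px=f["pixels"];g=cv2.medianBlur(cv2.cvtColor(px,cv2.COLOR_RGB2GRAY),5)
m=((g>72)&(g<112)).astype(np.uint8);m=cv2.morphologyEx(m,cv2.MORPH_OPEN,np.ones((13,13)))
k,l,st,ce=cv2.connectedComponentsWithStats(m)
for G in ((525.7,255.5,238),(559,254.3,238)):
    u,v=proj(f,G)[0];i=l[int(v),int(u)]
    ys,xs=np.where(l==i);P=np.array([onz(f,p,238)[:2] for p in zip(xs[::3],ys[::3])]);w,V=np.linalg.eigh(np.cov(P.T));y=V[:,1]*np.sign(V[1,1])
    print((u,v),i,st[i],P.mean(0).round(1),np.sqrt(12*w).round(1),np.degrees(np.arctan2(-y[0],y[1])).round(1))
E
```

```text
clock: 10.5
tool_pos: [525.9, 258.4, 493.3]
tcp_rot: [2.212, 0.025, -2.211]
contact_force: [0.4, 0.1, 0.5]
grip_width: 85.5
clock: 11.17
tool_pos: [526.0, 254.0, 457.5]
tcp_rot: [2.215, 0.02, -2.211]
contact_force: [-0.5, 0.7, 0.8]
grip_width: 85.6
(np.float64(308.06272771104693), np.float64(269.9438476900803)) 10 [ 281  256   55   30 1561] [525.5 255.7] [14.5 26. ] 1.1
(np.float64(311.8188643926032), np.float64(201.22373233246)) 8 [ 283  182   56   35 1607] [559.5 255.3] [13.5 24.7] -9.5
```

```bash
M="python3 -m handwheel"
$M '[[1,1,-0.06,0,0,0,0],[1,2,-0.06,0,0,0,0],[1,2.8,-0.06,0,0,0,0],[1,3.12,-0.06,0,0,0,0],[1,3.12,-0.06,0,0,0,0],[0.5,3.12,-0.06,0,0,0,0],[0,3.12,-0.06,0,0,0,0],[0,3.12,-0.06,0,0,0,0]]' 60
$M '[[0,0,0,0,0,0,0],[0,0,0,0,0,0,0],[0,0,0,0,0,0,0],[0,0,0,0,0,0,0],[0,0,0,0,0,0,0],[0,0,0,0,0,0,0],[0,0,0,0,0,0,0],[0,0,0,0,0,0,0]]' 60
```

```text
clock: 11.88
tool_pos: [526.0, 256.0, 379.8]
tcp_rot: [2.216, 0.021, -2.21]
contact_force: [-0.5, -0.7, -0.1]
grip_width: 51.5
clock: 12.55
tool_pos: [525.7, 255.8, 379.1]
tcp_rot: [2.214, 0.02, -2.211]
contact_force: [-1.1, -1.0, 6.2]
grip_width: 27.3
```

```bash
M="python3 -m handwheel"
$M '[[0,-0.4,0,0,0,0,0],[0,-0.78,0,0,0,0,0],[0,-0.78,0,0.2,0,0,0],[0,-0.78,-0.01,0.9,0,0,0],[0,-0.78,-0.03,1.6,0,0,0],[0,-0.78,-0.04,2.3,0,0,0],[0,-0.78,-0.05,3,0,0,0],[0,-0.78,-0.06,3.6,0,0,0]]' 60
$M '[[0,0,0,0.6,0,0,0],[0,0,-0.02,1.2,0,0,0],[0,0,-0.02,1.7,0,0,0],[0,-0.6,-0.02,1.7,0,0,0],[0,-2,-0.02,1.7,0,0,0],[0,-3.5,-0.02,1.7,0,0,0],[0,-5,-0.02,1.7,0,0,0],[0,-5.8,-0.02,1.7,0,0,0]]' 60
$M '[[0,0,1.2,-0.2,0.2,0,0],[0,0,2.6,-0.4,0.4,0,0],[0,0,4,-0.7,0.6,0,0],[0,0,5.4,-0.9,0.8,0,0],[0,0,6.8,-1.1,0.8,0,0],[0,0,8.2,-1.3,0.8,0,0],[0,0,9.6,-1.5,0.8,0,0],[0,0,10.5,-1.5,0.8,0,0]]' 60
```

```text
clock: 13.22
tool_pos: [434.0, 255.4, 397.8]
tcp_rot: [2.212, 0.02, -2.213]
contact_force: [0.7, 0.1, -0.8]
grip_width: 27.0
clock: 13.88
tool_pos: [392.8, 255.5, 547.2]
tcp_rot: [2.219, 0.023, -2.208]
contact_force: [0.5, -0.3, -0.8]
grip_width: 27.3
clock: 14.55
tool_pos: [435.1, -8.8, 542.9]
tcp_rot: [-2.196, 0.059, 2.194]
contact_force: [-0.3, 1.1, -1.4]
grip_width: 27.2
```

```bash
M="python3 -m handwheel"
$M '[[0,0,0,0,0,0,0],[0,1.4,0,0,0,0,0],[0,2.8,0,0,0,0,0],[0,4.2,0,0,0,0,0],[0,5.4,0,0,0,0,0],[0,5.85,0,0,0,0,0],[0,5.85,0,0,0,0,0],[0,5.85,0,0,0,0,0]]' 60
```

```text
clock: 15.22
tool_pos: [435.1, -6.0, 396.4]
tcp_rot: [-2.194, 0.056, 2.196]
contact_force: [0.8, 0.2, -0.3]
grip_width: 27.2
```

```bash
M="python3 -m handwheel"
$M '[[0,-0.08,0.04,-0.1,0,0,0],[0,-0.08,0.045,-0.7,0,0,0],[0,-0.08,0.045,-1.4,0,0,0],[0,-0.08,0.045,-2.1,0,0,0],[0,-0.08,0.045,-2.8,0,0,0],[0,-0.08,0.05,-3.5,0,0,0],[0,-0.08,0.05,-4.2,0,0,0],[0,-0.08,0.05,-4.2,0,0,0]]' 60
$M '[[0,0,0,-0.5,0,0,0],[0,0,0,-1.05,0,0,0],[0,0,0,-1.05,0,0,0],[0,0.4,0,-1.05,0,0,0],[0,0.7,0,-1.05,0,0,0],[0,0.77,0,-1.05,0,0,0],[0,0.77,0,-1.05,0,0,0],[0,0.77,0,-1.05,0,0,0]]' 60
```

```text
clock: 15.88
tool_pos: [543.2, -13.2, 400.9]
tcp_rot: [-2.202, 0.057, 2.188]
contact_force: [0.7, 0.0, -1.0]
grip_width: 27.1
clock: 16.55
tool_pos: [565.3, -14.4, 379.4]
tcp_rot: [-2.194, 0.057, 2.196]
contact_force: [-2.0, 1.4, 6.0]
grip_width: 27.2
```

Contact at the expected height (6 N). Release, rise, and check where both hang.

```bash
M="python3 -m handwheel"
$M '[[0.5,0,0,0,0,0,0],[0.7,0,0,0,0,0,0],[0.9,0,0,0,0,0,0],[1,0,0,0,0,0,0],[1,0,0,0,0,0,0],[1,0,0,0,0,0,0],[1,-0.8,0,0,0,0,0],[1,-1.8,0,0,0,0,0]]' 60
$M '[[1,-1.4,0,0,0,0,0],[1,-2.8,0,0.5,0,0,0],[1,-2.8,0,1.5,0,0,0],[1,-2.8,0,2,0,0,0],[1,-2.8,0,2,0,0,0],[1,-2.8,0,2,0,0,0],[1,-2.8,0,2,0,0,0],[1,-2.8,0,2,0,0,0]]' 60
python3 - <<'E'
from h import *
f=snap("wrist","w6");s=snap("side","s6")
t=np.zeros((480,800,3),np.uint8);t[:,:420]=f["pixels"][:,150:570,::-1];t[:,420:]=cv2.resize(s["pixels"][160:352,250:402,::-1],(380,480));cv2.imwrite("pics/w6.png",t)
E
```

```text
clock: 17.22
tool_pos: [565.5, -14.5, 422.6]
tcp_rot: [-2.189, 0.057, 2.201]
contact_force: [0.4, -0.2, 1.2]
grip_width: 85.4
clock: 17.88
tool_pos: [516.9, -11.9, 493.9]
tcp_rot: [-2.195, 0.057, 2.195]
contact_force: [0.1, -0.2, 0.1]
grip_width: 85.1
```

View pics/w6.png

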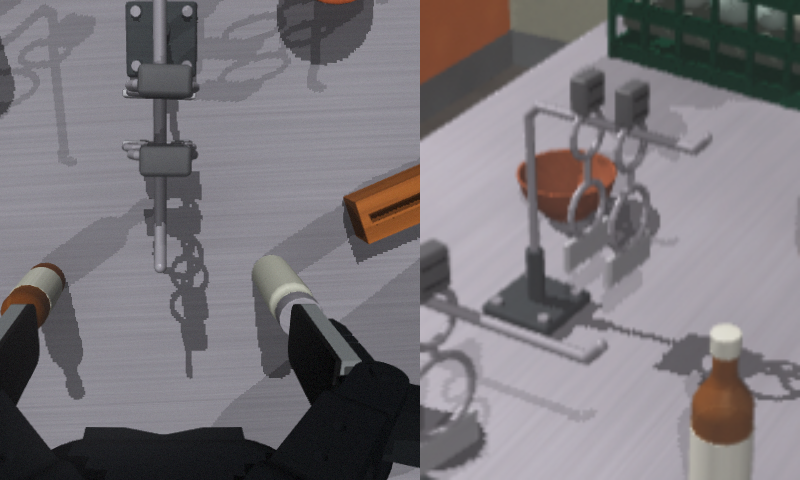

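Both gauges hang on the spare prong (grips at (165,80) and (165,160) in the wrist half), upright. Now the wide gauge.

```bash
M="python3 -m handwheel"
$M '[[1,0,-1.4,-0.1,0.2,0,0],[1,0,-2.9,-0.3,0.4,0,0],[1,0,-4.4,-0.5,0.6,0,0],[1,0,-5.9,-0.6,0.9,0,0],[1,0,-7.4,-0.8,1.1,0,0],[1,0,-8.9,-0.9,1.3,0,0],[1,0,-10.2,-1.1,1.4,0,0],[1,0,-10.75,-1.12,1.4,0,0]]' 60
$M '[[1,0,0,0,0,0,0],[1,0.5,0,0,0,0,0],[1,1.5,0,0,0,0,0],[1,2,0,0,0,0,0],[1,2,0,0,0,0,0],[1,2,0,0,0,0,0],[1,2,0,0,0,0,0],[1,2,0,0,0,0,0]]' 60
```

```text
clock: 18.65
tool_pos: [558.9, 258.9, 493.6]
tcp_rot: [-2.131, 0.183, 2.131]
contact_force: [0.4, -0.9, -0.0]
grip_width: 85.0
clock: 19.32
tool_pos: [558.6, 254.7, 445.4]
tcp_rot: [-2.131, 0.186, 2.128]
contact_force: [-0.2, 0.2, 0.2]
grip_width: 85.5
```

```bash
M="python3 -m handwheel"
$M '[[1,1,-0.02,0,0,0,0],[1,2,-0.02,0,0,0,0],[1,2.5,-0.02,0,0,0,0],[1,2.65,-0.02,0,0,0,0],[0.7,2.65,-0.02,0,0,0,0],[0.4,2.65,-0.02,0,0,0,0],[0,2.65,-0.02,0,0,0,0],[0,2.65,-0.02,0,0,0,0]]' 60
$M '[[0,0,0,0,0,0,0],[0,0,0,0,0,0,0],[0,0,0,0,0,0,0],[0,0,0,0,0,0,0],[0,0,0,0,0,0,0],[0,0,0,0,0,0,0],[0,0,0,0,0,0,0],[0,0,0,0,0,0,0]]' 60
```

```text
clock: 19.98
tool_pos: [558.7, 255.7, 379.4]
tcp_rot: [-2.132, 0.185, 2.128]
contact_force: [-0.2, -0.0, 0.9]
grip_width: 38.7
clock: 20.65
tool_pos: [558.6, 255.6, 379.1]
tcp_rot: [-2.132, 0.185, 2.128]
contact_force: [0.2, -0.1, 6.2]
grip_width: 27.0
```

```bash
M="python3 -m handwheel"
$M '[[0,-0.4,0,0,0,0,0],[0,-0.78,0,0,0,0,0],[0,-0.78,0.05,0.3,0,0,0],[0,-0.78,0.17,1,0,0,0],[0,-0.78,0.3,1.8,0,0,0],[0,-0.78,0.44,2.6,0,0,0],[0,-0.78,0.57,3.4,0,0,0],[0,-0.78,0.71,4.2,0,0,0]]' 60
$M '[[0,0,0.11,0.7,0,0,0],[0,0,0.24,1.4,0,0,0],[0,0,0.38,2.3,0,0,0],[0,-0.4,0.38,2.3,0,0,0],[0,-2,0.38,2.3,0,0,0],[0,-3.5,0.38,2.3,0,0,0],[0,-5,0.38,2.3,0,0,0],[0,-5.9,0.38,2.3,0,0,0]]' 60
```

```text
clock: 21.32
tool_pos: [450.1, 256.1, 397.5]
tcp_rot: [-2.13, 0.186, 2.131]
contact_force: [0.8, 0.6, -1.0]
grip_width: 27.0
clock: 21.98
tool_pos: [393.3, 256.9, 549.4]
tcp_rot: [-2.133, 0.182, 2.125]
contact_force: [0.5, 0.3, -2.4]
grip_width: 27.1
```

```bash
M="python3 -m handwheel"
$M '[[0,0,1.2,-0.3,0,0,0],[0,0,2.6,-0.6,0,0,0],[0,0,4,-0.8,0,0,0],[0,0,5.4,-1.1,0,0,0],[0,0,6.8,-1.4,0,0,0],[0,0,8.2,-1.6,0,0,0],[0,0,9.6,-1.9,0,0,0],[0,0,10.85,-2.1,0,0,0]]' 60
$M '[[0,0,1.4,-0.3,-0.9,0,0],[0,0,2.8,-0.6,-1.8,0,0],[0,0,4.2,-0.8,-2.7,0,0],[0,0,5.6,-1.1,-3.6,0,0],[0,0,7,-1.4,-4.5,0,0],[0,0,8.4,-1.6,-5.4,0,0],[0,0,9.8,-1.9,-6.2,0,0],[0,0,10.85,-2.1,-6.2,0,0]]' 60
$M '[[0,0,0,0,0,0,0],[0,1.2,0,0,0,0,0],[0,2.6,0,0,0,0,0],[0,4,0,0,0,0,0],[0,5.2,0,0,0,0,0],[0,5.9,0,0,0,0,0],[0,5.9,0,0,0,0,0],[0,5.9,0,0,0,0,0]]' 60
python3 - <<'E'
from h import *
from plant import state
s=state();print(s["tool_pos"],cv2.Rodrigues(s["tcp_rot"])[0].round(4).tolist())
f=snap("wrist","w7");px=f["pixels"];cv2.imwrite("pics/w7.png",px[:,:,::-1]);hsv=cv2.cvtColor(px,cv2.COLOR_RGB2HSV);v=hsv[:,:,2]
o=((hsv[:,:,1]>120)&(hsv[:,:,0]<20)).astype(np.uint8)
c=max(cv2.findContours(o,0,2)[0],key=cv2.contourArea);print(cv2.minAreaRect(c),cv2.contourArea(c))
print("expected px",proj(f,(487,-263,32)))
hull=np.zeros_like(o);cv2.drawContours(hull,[c],-1,1,-1)
u,w=map(int,proj(f,(487,-263,32))[0]);print(v[max(0,w-45):w+45:3,u])
k,l,st,ce=cv2.connectedComponentsWithStats(((hull>0)&(v<105)).astype(np.uint8))
for i in range(1,k):
    if st[i,4]>60:
        ys,xs=np.where(l==i);P=np.array([onz(f,p,32)[:2] for p in zip(xs,ys)]);e,V=np.linalg.eigh(np.cov(P.T));y=V[:,1]*np.sign(V[1,1])
        print(st[i],P.mean(0).round(1),np.sqrt(12*e).round(1),np.degrees(np.arctan2(-y[0],y[1])).round(1))
E
```

```text
clock: 22.65
tool_pos: [397.4, -21.2, 545.4]
tcp_rot: [-2.132, 0.186, 2.129]
contact_force: [1.3, 0.0, -1.7]
grip_width: 26.8
clock: 23.32
tool_pos: [402.3, -298.0, 545.3]
tcp_rot: [2.02, 0.377, -2.019]
contact_force: [0.7, 0.5, -1.0]
grip_width: 27.3
clock: 23.98
tool_pos: [402.8, -295.2, 397.3]
tcp_rot: [2.021, 0.377, -2.023]
contact_force: [0.5, 0.0, -0.8]
grip_width: 27.1
[ 402.81421981 -295.24314516  397.32958271] [[-0.0014, 0.3589, -0.9334], [0.0012, -0.9334, -0.3589], [-1.0, -0.0016, 0.0009]]
((310.5, 89.49999237060547), (120.99998474121094, 68.99998474121094), -0.0) 8093.5
expected px [[312.70510837  88.02325567]]
[178 173 172 168 166 183 190 191 191 190 188 183 177  94  76 103 105  81
 120 170 157 164 166 162 168 170 175 160 100 101]
[ 263   81   96   17 1359] [ 485.7 -261.1] [11.8 69.7] 22.2
```

View pics/w7.png

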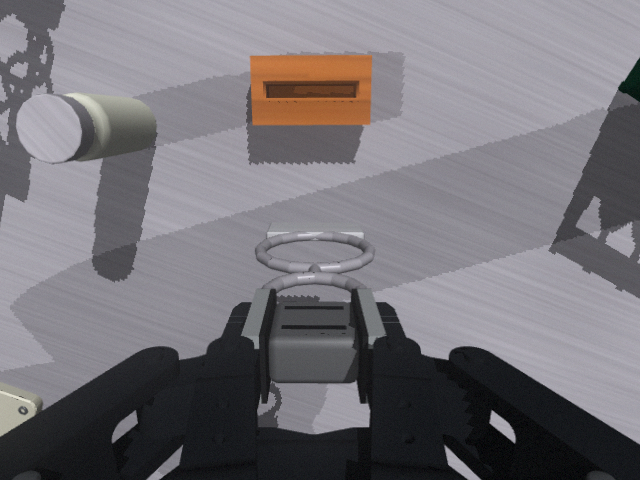

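Block is square in view: box (250–371, 55–124), slot (264–358, 81–99); held foot at (268–363, 224–237), parallel to the slot. Check camera bias against the held foot.

```bash
python3 - <<'E'
from h import *
f=load("w7");t=np.array([402.8,-295.2,397.3]);fx=np.array([.9334,.3589,0]);fy=np.array([-.3589,.9334,0])
for z in (91.3,117.3):
  for x in (-3,3):
    print(z,x,proj(f,[t+fx*x+fy*y+np.array([0,0,z-t[2]]) for y in (30,-30)]).round(1).tolist())
g=cv2.cvtColor(f["pixels"],cv2.COLOR_RGB2GRAY)
print(g[216:246,345].tolist(),g[228,255:280].tolist(),g[228,350:375].tolist(), sep="\n")
for uv in ((310.5,89.5),(310.5,90)): 
  p=onz(f,uv,32)-t;print(p.round(1),"ahead",p@fx,"left",p@fy)
E
```

```text
91.3 -3 [[267.6, 227.6], [356.5, 227.8]]
91.3 3 [[267.3, 218.9], [356.8, 219.1]]
117.3 -3 [[263.1, 238.3], [360.6, 238.5]]
117.3 3 [[262.8, 228.9], [360.9, 229.0]]
[144, 144, 141, 140, 142, 144, 140, 145, 146, 143, 143, 143, 145, 149, 149, 150, 191, 189, 143, 143, 145, 141, 139, 133, 120, 100, 84, 74, 132, 144]
[138, 142, 141, 142, 147, 143, 143, 146, 143, 142, 141, 143, 140, 127, 134, 147, 148, 148, 150, 150, 149, 149, 150, 148, 147]
[142, 147, 145, 146, 146, 145, 146, 143, 144, 145, 143, 137, 143, 140, 140, 138, 136, 138, 140, 140, 141, 141, 142, 141, 144]
[  82.6   33.4 -365.3] ahead 89.08355553876696 left 1.495897388126021
[  82.3   33.2 -365.3] ahead 88.72312577639858 left 1.4959677661183004
```

```bash
M="python3 -m handwheel"
$M '[[0,0,-0.05,-0.9,0,0,0],[0,0,-0.1,-1.8,0,0,0],[0,0,-0.15,-2.7,0,0,0],[0,0,-0.15,-3.4,0,0,0],[0,0,-0.15,-3.66,0,0,0],[0,1,-0.15,-3.66,0,0,0],[0,2,-0.15,-3.66,0,0,0],[0,2,-0.15,-3.66,0,0,0]]' 60
$M '[[0,0.1,0,0,0,0,0],[0,0.2,0,0,0,0,0],[0,0.3,0,0,0,0,0],[0,0.4,0,0,0,0,0],[0,0.5,0,0,0,0,0],[0,0.6,0,0,0,0,0],[0,0.6,0,0,0,0,0],[0,0.6,0,0,0,0,0]]' 60
python3 - <<'E'
from plant import state
s=state();print(s["tool_pos"],s["contact_force"],s["ft_torque"])
E
```

```text
clock: 24.7
tool_pos: [485.7, -258.7, 345.1]
tcp_rot: [2.018, 0.379, -2.026]
contact_force: [-1.0, 0.8, -2.4]
grip_width: 27.4
clock: 25.37
tool_pos: [486.9, -259.3, 332.3]
tcp_rot: [2.021, 0.375, -2.022]
contact_force: [0.7, -0.7, -1.3]
grip_width: 27.3
[ 486.88618728 -259.28036505  332.33290409] [ 0.73577079 -0.70836788 -1.30153294] [ 0.02361409 -0.03456244  0.01435569]
```

Foot ~6 mm inside the slot without contact force. Continue down.

```bash
M="python3 -m handwheel"
$M '[[0,0.1,0,0,0,0,0],[0,0.2,0,0,0,0,0],[0,0.3,0,0,0,0,0],[0,0.4,0,0,0,0,0],[0,0.5,0,0,0,0,0],[0,0.6,0,0,0,0,0],[0,0.65,0,0,0,0,0],[0,0.65,0,0,0,0,0]]' 60
$M '[[0,0.03,0,0,0,0,0],[0,0.05,0,0,0,0,0],[0,0.07,0,0,0,0,0],[0,0.09,0,0,0,0,0],[0,0.09,0,0,0,0,0],[0,0.09,0,0,0,0,0],[0,0.09,0,0,0,0,0],[0,0.09,0,0,0,0,0]]' 60
```

```text
clock: 26.03
tool_pos: [486.9, -259.3, 315.8]
tcp_rot: [2.021, 0.376, -2.022]
contact_force: [0.8, -0.5, -2.1]
grip_width: 27.3
clock: 26.7
tool_pos: [487.1, -259.4, 314.4]
tcp_rot: [2.022, 0.374, -2.02]
contact_force: [-1.4, -0.3, 5.3]
grip_width: 26.8
```

Floor contact at 314.4 (expected 314), ~7 N. Release and retreat straight up.

```bash
M="python3 -m handwheel"
$M '[[0.3,0,0,0,0,0,0],[0.5,0,0,0,0,0,0],[0.7,0,0,0,0,0,0],[1,0,0,0,0,0,0],[1,0,0,0,0,0,0],[1,0,0,0,0,0,0],[1,-0.6,0,0,0,0,0],[1,-1.4,0,0,0,0,0]]' 60
$M '[[1,-1.4,0,0,0,0,0],[1,-2.8,0,0,0,0,0],[1,-4.2,0,0,0,0,0],[1,-5.2,0,0.8,0,0,0],[1,-5.2,0,2,0,0,0],[1,-5.2,0,3,0,0,0],[1,-5.2,0,3,0,0,0],[1,-5.2,0,3,0,0,0]]' 60
python3 - <<'E'
from h import *
f=snap("wrist","w8");s=snap("side","s8");g=snap("scene","sc8")
t=np.zeros((480,800,3),np.uint8);t[:,:400]=f["pixels"][:,120:520,::-1]
t[:,400:600]=cv2.resize(s["pixels"][170:290,370:420,::-1],(200,480));t[:,600:]=cv2.resize(g["pixels"][190:310,170:220,::-1],(200,480));cv2.imwrite("pics/w8.png",t)
E
```

```text
clock: 27.37
tool_pos: [486.3, -259.0, 347.6]
tcp_rot: [2.019, 0.378, -2.026]
contact_force: [-0.2, 0.1, 0.6]
grip_width: 85.5
clock: 28.03
tool_pos: [416.1, -286.5, 479.3]
tcp_rot: [2.023, 0.373, -2.022]
contact_force: [0.0, -0.7, -0.2]
grip_width: 85.2
```

View limit reached; check numerically: grip top where a seated gauge's should be (z = 173), and bystanders unchanged.

```bash
python3 - <<'E'
from h import *
f=load("w8");g=cv2.medianBlur(cv2.cvtColor(f["pixels"],cv2.COLOR_RGB2GRAY),5)
u,v=proj(f,(486.9,-259.3,173))[0].astype(int);print("grip px",u,v,g[v-25:v+26:5,u])
r=int(g[v,u]);m=((g>r-16)&(g<r+16)).astype(np.uint8);m=cv2.morphologyEx(m,cv2.MORPH_OPEN,np.ones((9,9)))
l=cv2.connectedComponents(m)[1];ys,xs=np.where(l==l[v,u])
P=np.array([onz(f,p,173)[:2] for p in zip(xs,ys)]);w,V=np.linalg.eigh(np.cov(P.T));y=V[:,1]*np.sign(V[1,1])
print(P.mean(0).round(1),"size",np.sqrt(12*w).round(1),"yaw",np.degrees(np.arctan2(-y[0],y[1])).round(1))
# bystanders & hung gauges: compare patches over time
for A,B in (("scene0","scene"),("side0","side")):
    a=load(A);b=load({"scene":"sc8","side":"s8"}[B])
    pts=dict(bottle=(418,127,70),jar=(412,-134,60),bowl=(737,-187,25),cup=(720,174,40))
    for n,p in pts.items():
        u,v=proj(a,p)[0].astype(int);d=np.abs(a["pixels"][v-15:v+15,u-15:u+15].astype(int)-b["pixels"][v-15:v+15,u-15:u+15]).mean();print(B,n,(u,v),"mean diff",d.round(1))
# seated grip dark pixels in fixed cams
for n in("sc8","s8"):
    c=load(n);G=cv2.cvtColor(c["pixels"],cv2.COLOR_RGB2GRAY)
    q=proj(c,[(486.9,-259.3,173),(486.9,-259.3,143),(486.9,-259.3,32)]).round(0).astype(int);print(n,q.tolist())
    u,v=q[0];dk=(G[v-18:v+25,u-20:u+20]<95).astype(np.uint8);k,_,st,ce=cv2.connectedComponentsWithStats(dk)
    print([(st[i].tolist(),(ce[i]+[u-20,v-18]).round(1).tolist()) for i in range(1,k) if st[i,4]>30], "mid expected",((q[0]+q[1])/2).tolist())
a,b=load("s6"),load("s8");print("hung diff",np.abs(a["pixels"][180:290,290:340].astype(int)-b["pixels"][180:290,290:340]).mean())
E
```

```text
grip px 311 106 [125 112 116 102 101  97  93  88  59  99  99]
[ 478.6 -273.4] size [41.1 45.1] yaw -20.0
scene bottle (np.int64(362), np.int64(202)) mean diff 4.5
scene jar (np.int64(249), np.int64(233)) mean diff 2.3
scene bowl (np.int64(276), np.int64(360)) mean diff 3.8
scene cup (np.int64(451), np.int64(289)) mean diff 2.3
side bottle (np.int64(367), np.int64(328)) mean diff 1.1
side jar (np.int64(424), np.int64(264)) mean diff 0.7
side bowl (np.int64(307), np.int64(233)) mean diff 8.0
side cup (np.int64(218), np.int64(305)) mean diff 0.6
sc8 [[190, 224], [192, 237], [201, 281]]
[([10, 14, 20, 22, 303], [189.5, 230.1]), ([0, 35, 14, 8, 79], [177.0, 245.3])] mid expected [191.0, 230.5]
s8 [[417, 188], [416, 200], [412, 242]]
[([0, 0, 40, 43, 1479], [417.4, 188.6])] mid expected [416.5, 194.0]
hung diff 3.618909090909091
```

```bash
python3 - <<'E'
from h import *
from plant import job
c=snap("side","s9");G=cv2.cvtColor(c["pixels"],cv2.COLOR_RGB2GRAY)
o=load("s6");H=cv2.cvtColor(o["pixels"],cv2.COLOR_RGB2GRAY)
for p in((606,-16,223),(565.5,-14.5,223)):
    u,v=proj(c,p)[0].astype(int)
    for n,I in(("s6",H),("s9",G)):
        k,_,st,ce=cv2.connectedComponentsWithStats((I[v-14:v+14,u-9:u+9]<95).astype(np.uint8));i=1+np.argmax(st[1:,4]);print(n,(u,v),st[i,4],(ce[i]+[u-9,v-14]).round(1))
f=load("w8");g=cv2.medianBlur(cv2.cvtColor(f["pixels"],cv2.COLOR_RGB2GRAY),5)
for z in (173,):
    C=proj(f,[np.array([486.9,-259.3,z])+a*np.array([.933,.359,0])+b*np.array([-.359,.933,0]) for a,b in((8,14),(8,-14),(-8,-14),(-8,14))]);print("expected top px",C.round().tolist())
e=cv2.Canny(g,25,60);print("edge rows col 311:",np.where(e[60:170,311])[0]+60,"edge cols row 106:",np.where(e[106,240:390])[0]+240)
E
```

```text
s6 (np.int64(315), np.int64(196)) 194 [317. 198.]
s9 (np.int64(315), np.int64(196)) 198 [317.  198.2]
s6 (np.int64(333), np.int64(200)) 208 [334.4 203.1]
s9 (np.int64(333), np.int64(200)) 208 [334.3 203.3]
expected top px [[289.0, 93.0], [333.0, 93.0], [333.0, 120.0], [289.0, 120.0]]
edge rows col 311: [ 80  94 118 122 140] edge cols row 106: [265 277 278 279 280 292 296 333 338 339 341 343 349 351 361 389]
```

Hung gauges have not moved. The seated gauge's top edges are at rows 94–122 (expected 93–120), with the known few-pixel camera bias. Handing in.

```bash
python3 -c "
from plant import job,state
print(job.hand_in(),state()['clock'])"
```

```text
the job is handed in; nothing more can be done
the job is handed in; nothing more can be done
```

I moved the two front gauges one after the other to the spare hook. I then took the wide gauge off, lowered it into the block's slot, released it and handed in at about 28 s, with the gripper clear.

**Wide gauge:** The foot went down with no side force. It met the floor at TCP z = 314.4 mm (314 predicted) with 5 N on the tool. In the last pictures its grip lies within about 2 px (scene) and 2–6 px (wrist) of where a fully seated, upright gauge should be. Most of the wrist difference is a known camera bias of about 4 px.

**Hung gauges:** Both were unmoved between their release and the last side picture, to within about 0.2 px. Nothing was dropped.

**Jars, bowl and cup:** Almost no change from the first pictures (mean difference 0.6–4.5 grey levels). The exception is the bowl in the side view at 8, which I put down to the gauges now hanging in front of it. The scene view of the bowl shows 3.8.

**Checks that failed:**
- The first wrist-image mask for the seated gauge leaked into its surroundings and gave a wrong size, so I used edges instead.
- The side camera could not confirm the seated grip because of the dark background.
- The 12-picture limit was reached, so the final state was checked only by numbers, not by eye.

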